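# Refit the slotted dust cover on a bench gauge

## Task

Put the slotted dust cover back on the open bench gauge: lower it over the wing nut on the gauge's centre stud, so that the wings pass through the slot and the cover sits flat on the housing and closes the opening. Then turn the wing nut clockwise, about a quarter turn, until it is snug across the slot, and let go.

Things in the scene. Friction and masses are not known exactly. Their poses are not given: they have to be found in the camera images.
- cover: Slotted dust cover: blackened-steel cap on the table, 110 mm long (x), 64 wide (y), 24 high, 0.3 kg, hollow underneath, walls 4, top 5. A slot 66 (x) by 30 (y) mm goes right through the middle of its top. Take it across its 64 mm width. Origin: centre of underside, z up; a half turn makes no difference. A like cap without slot and an 88 mm bearing ring, 28 high, lie near: not needed.
- seat (a point): Centre of the top face of the gauge's fixed grey housing, on the stud's axis, 60 mm above the table. Housing 140 mm long (x), 110 wide (y), on a 160 x 130 x 10 mm foot; its flat top has an opening 76 (x) by 46 (y) mm. The seated cover rests on this face, centred here, its length along the housing's x, either way round. The 8 mm stud carries the wing nut.
- wing_grip (a point): Point on the nut's upright axis, 14 mm above its flat underside, where to grip; turns with the nut. Wings span 50 mm along its x, 10 mm thick along its y; hub 16 mm across, 14 high; nut 24 high. Loose, the underside is 86 mm above the table (seated cover's top: 84) and the wings lie along the housing's x within 9 degrees, so they pass through the slot.
- wing (a joint): Angle of the wing nut, rad. 0 = loose, wings along the housing's length; grows when turned clockwise seen from above. The quick thread lowers the nut 2 mm per rad. On the seated cover the wings touch at about 1.0 rad, are snug from about 1.15, hard stop at 1.5. Turns easily (0.02 N m) until it meets the cover; stays where left.
There are look-alikes about, which are no part of the job. What is shaped like the cover but blue or brown is not meant.

How it is judged:
By the outcome, as a careful person would: the job done as asked, in the order asked, and still so for the second after the job is handed in, with the robot touching nothing.
It also fails if it takes over 51 s, if anything falls off the work surface, if the arm or the gripper's body presses on something with over 40 N, if the wrist force passes 120 N, or if a joint passes its speed limit or range.

## Robot

A 7-joint arm with a two-finger parallel gripper is mounted at the origin on the work surface. World frame = base frame: x ahead of the robot, y to its left, z up, the work surface at z = 0. Lengths are in m, angles in rad, forces in N, time in s.
With the tool pointing down it reaches from about 0.4 to 0.85 m from the base axis. Payload 4.5 kg.
Tool frame: the origin (TCP) lies at the very end of the fingers, on their centre line; the grasp point (between the pads) lies 19 mm behind it (tcp_to_grasp is the z of the grasp point in the tool frame, in m); z points along the fingers, y is the line along which they close (so a half turn about z gives the same grasp; the last joint's range is limited). The gripper opens to 88 mm and grips with 3 to 60 N. Pads are 18 mm wide; open, the fingers measure 123 mm over their backs; the gripper's body (75 mm by 187 mm) begins 45 mm behind the grasp point.
Start: joints at [1.376, 0.689, -0.195, 1.565, 0.157, 0.902, -0.215], TCP at [0.142, -0.609, 0.239] pointing down, gripper open.
Joint ranges: [-3.01, 3.01], [-0.46, 2.08], [-1.47, 1.51], [0.13, 2.56], [-1, 4.14], [0.04, 2.09], [-2.66, 2.66]. Speed limits (rad/s): [2.57, 2.57, 3.14, 3.14, 3.14, 3.14, 3.14].

## Interface

Orientations are given as a unit quaternion [x, y, z, w].
In Python, from plant import * gives the robot as it stands. The module is installed in compiled form; this text tells all that it offers.
- The arm moves only by the shell command python3 -m jog 'ROWS' [OPENING] [FORCE]. ROWS is JSON, a list that holds one entry, the list of rows, each a list of 6 numbers: the shift along the tool's x, y, z in m, then the turn, a rotation vector about the tool's x, y, z in rad. In form: [[[dx, dy, dz, ax, ay, az], ...]]. A call has 1 to 12 rows; each row shifts and turns the commanded pose from where the row before left it, along the tool's axes as they then stand; what a row does not reach is not made up. A row lasts 1/8 s, in which the tool goes at most 62.5 mm and 10.7 degrees, less where a joint would pass 70% of its speed; a pose out of reach is approached as far as the arm can. A call with a gripper value outside its range is refused whole. OPENING is the finger opening in m, from 0 to 0.0881, set as the call begins (- or left out, the last holds). The fingers move at their own pace and stop on an object; FORCE is the grip in N (left out, the last holds). Time passes only in rows, so rows that do not move let the fingers close. It gives the time, the measured TCP pose, the force, the opening and the grip force at its end, in the units of the state.
- get_state(): the state, without advancing time (a new reading comes with each control period).
- snapshot(name): name is "side" or "top" or "wrist"; returns a dict with "frame" (420x560x3 uint8, red, green, blue), "mtx" (3x3 intrinsics, pixels), "xyz" and "orientation" of the camera in the world; the wrist camera has in their place "mount" (4x4, takes a point from camera to tool coordinates, whose origin is the TCP and whose axes are the flange's). Camera axes: x right, y down, z forward; pixel columns grow to the right and rows downward; lengths in m; the calibration is good to about 2 mm. A picture is of the moment at which its call begins: read the wrist's pose just before it. There is no depth.
- finish_job(): hands the job in; it is judged then, once.
The state is a dict: "clock": time; "q": joint angles; "qd": joint speeds; "joint_torque": joint torques, N m; "tool_pos": TCP position; "eef_rot": TCP orientation; "contact_force": force on the tool from outside, world axes, zero at the start; "moment": the same for the moment, N m; "opening": opening from 0.0 (shut) to 1.0 (fully open); "finger_force": force on a finger pad.
Only numpy, scipy, OpenCV 4.12 (cv2) and the standard library are available. Lean on these libraries where they do the work, as an engineer would, in place of code of your own. Each camera call takes 0.05 s, during which the arm holds its last target. There are 200 camera calls.

## Working session

There is one attempt and no reset: what is moved stays moved. The work goes in short steps, Python scripts to look and compute and a shell command to move; the robot and the scene stay as the last step left them, time stands still between calls to the robot, and variables do not carry over. Pictures are saved under pics/ and viewed, at most 10 in all, crops included, and the job is handed in when it is done.

```bash
mkdir -p pics; cat > h.py <<'E'
from plant import *
import numpy as np, cv2
from scipy.spatial.transform import Rotation as R
def cam(name):
    s=get_state(); d=snapshot(name); K=np.array(d["mtx"])
    if name=="wrist":
        T=np.eye(4);T[:3,:3]=R.from_quat(s["eef_rot"]).as_matrix();T[:3,3]=s["tool_pos"]
        M=T@np.array(d["mount"])
    else:
        M=np.eye(4);o=np.array(d["orientation"]);M[:3,:3]=R.from_quat(o).as_matrix() if o.size==4 else o.reshape(3,3);M[:3,3]=d["xyz"]
    return d["frame"],K,M
def px2w(u,v,z,K,M):
    r=M[:3,:3]@np.linalg.solve(K,[u,v,1.]); return M[:3,3]+r*(z-M[2,3])/r[2]
def w2px(p,K,M):
    c=K@(M[:3,:3].T@(np.asarray(p)-M[:3,3])); return c[:2]/c[2]
def save(f,n,sc=1,crop=None):
    if crop: f=f[crop[1]:crop[3],crop[0]:crop[2]]
    cv2.imwrite("pics/"+n,cv2.resize(f[:,:,::-1],None,fx=sc,fy=sc,interpolation=cv2.INTER_CUBIC))
E
python3 - <<'E'
from h import *
print(get_state())
for n in("top","side"):
    f,K,M=cam(n);save(f,n+"0.png",1.4);np.savez(n+".npz",f=f,K=K,M=M);print(n,K,M)
E
```

```text
{'clock': 0.0, 'q': array([ 1.37579778,  0.68999813, -0.19450657,  1.56635031,  0.15730809,
        0.90251666, -0.21513221]), 'qd': array([ 0.00094121, -0.00098232, -0.00032179,  0.00094667,  0.00162669,
        0.00128327, -0.00085117]), 'joint_torque': array([ 4.64973364e-04, -5.27564907e+01, -1.26698021e+00, -1.53432852e+01,
       -5.27326623e-02,  6.37476085e-03,  1.97427312e-04]), 'tool_pos': array([ 0.14155246, -0.60809732,  0.23789936]), 'eef_rot': array([ 9.93460114e-01,  1.14175821e-01, -1.80963676e-04, -9.22424774e-04]), 'contact_force': array([-0.31777943, -0.0804738 , -0.54639438]), 'moment': array([ 0.03327391, -0.03909293,  0.01125279]), 'finger_force': 0.0, 'opening': 1.0007453337329641}
top [[393.83691937   0.         276.63748555]
 [  0.         393.83691937 212.07717506]
 [  0.           0.           1.        ]] [[ 0.00601692 -0.98546273  0.16978516  0.3489618 ]
 [-0.99994831 -0.00732099 -0.00705568  0.00214664]
 [ 0.0081961  -0.16973393 -0.98545584  0.77547168]
 [ 0.          0.          0.          1.        ]]
side [[407.57081628   0.         281.49625758]
 [  0.         407.57081628 208.73000245]
 [  0.           0.           1.        ]] [[ 0.86457528 -0.29113068  0.40957602  0.15579533]
 [-0.50227346 -0.5253225   0.68684615 -0.47433914]
 [ 0.01519751 -0.79954937 -0.60040806  0.51736987]
 [ 0.          0.          0.          1.        ]]
```

View pics/top0.png

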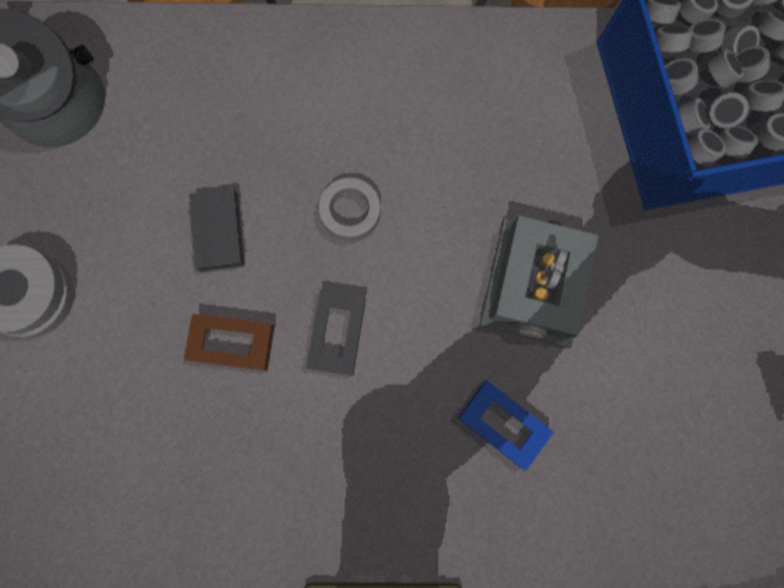

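View pics/side0.png

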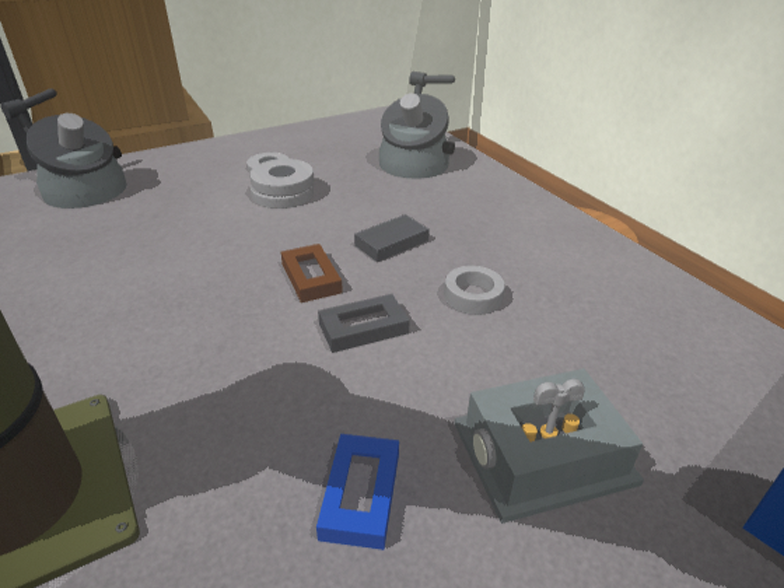

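Top view (1.4x): the possible covers are the grey slotted cap (336,328), the unslotted dark cap (217,228), the brown slotted one (229,342), the blue slotted one (505,425) and the ring (349,208). I choose the grey slotted cap. The gauge is at (545,275). Next, a close crop of each.

```bash
python3 - <<'E'
import numpy as np,cv2
t=np.load("top.npz")["f"];s=np.load("side.npz")["f"]
def c(f,x,y,w,h,W,H): return cv2.convertScaleAbs(cv2.resize(f[y:y+h,x:x+w,::-1],(W,H),interpolation=cv2.INTER_CUBIC),alpha=1.6)
a=np.vstack([np.hstack([c(t,210,190,60,90,400//2,300),c(t,340,140,100,120,250,300),c(s,220,200,80,60,350,300)[:, :350]]),
 np.hstack([c(s,320,260,140,110,382,300),c(t,380,170,30,50,180,300),np.zeros((300,238,3),np.uint8)])])
cv2.imwrite("pics/c1.png",a);print(a.shape)
E
```

```text
(600, 800, 3)
```

View pics/c1.png

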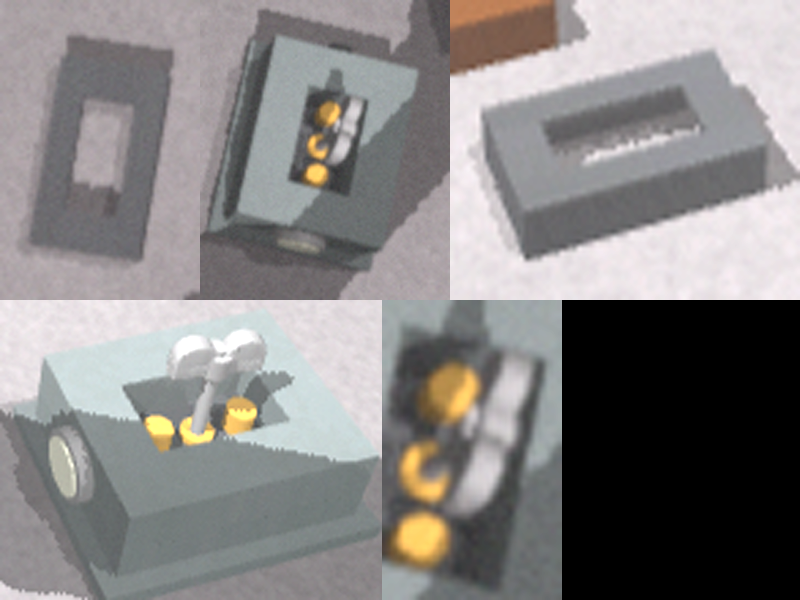

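The crop confirms a grey cap with a through slot. It also shows the gauge, with its wings inside the opening outline. Now a coarse pose from the corners.

```bash
python3 - <<'E'
from h import *
from scipy.optimize import least_squares
C={n:(lambda d:(d["K"],d["M"]))(np.load(n+".npz")) for n in("top","side")}
def fit(obs,L,W,z,x0):
    cor=np.array([[a*L/2,b*W/2] for a,b in((1,1),(1,-1),(-1,-1),(-1,1))])
    def res(p):
        c,s=np.cos(p[2]),np.sin(p[2]);P=cor@np.array([[c,s],[-s,c]])+p[:2]
        return np.concatenate([w2px([*P[i],z],*C[n])-uv for n,o in obs.items() for i,uv in enumerate(o) if uv is not None])
    r=least_squares(res,x0);print(r.x[:2],np.degrees(r.x[2]),np.round(r.fun,1))
ct=[(210+a/3.333,190+b/3.333) for a,b in((67,55),(168,68),(140,258),(32,243))]
cs=[(220+a/4.375,200+b/5) for a,b in((265,48),(318,145),(75,208),(32,108))]
for n,o in(("top",ct),("side",cs)): print([np.round(px2w(*uv,.024,*C[n])[:2],3) for uv in o])
ht=[(340+a/2.5,140+b/2.5) for a,b in((75,37),(218,70),(180,248),(40,215))]
hs=[(320+a/2.7286,260+b/2.7286) for a,b in((262,12),(380,157),(130,215),(45,55))]
for n,o in(("top",ht),("side",hs)): print([np.round(px2w(*uv,.06,*C[n])[:2],3) for uv in o])
fit({"top":ct,"side":cs},.11,.064,.024,[.38,0,0]);fit({"top":ct},.11,.064,.024,[.38,0,0])
fit({"top":ht,"side":hs},.14,.11,.06,[.45,-.2,0]);fit({"top":ht},.14,.11,.06,[.45,-.2,0])
E
```

```text
[array([0.489, 0.087]), array([0.481, 0.028]), array([0.372, 0.043]), array([0.38 , 0.104])]
[array([0.489, 0.088]), array([0.479, 0.025]), array([0.372, 0.043]), array([0.38 , 0.105])]
[array([ 0.584, -0.179]), array([ 0.559, -0.286]), array([ 0.424, -0.251]), array([ 0.447, -0.149])]
[array([ 0.581, -0.183]), array([ 0.557, -0.289]), array([ 0.424, -0.253]), array([ 0.45 , -0.148])]
[0.43038367 0.06550416] -8.314215581130147 [-1.1 -0.4  1.2  0.7  0.5  0.4 -0.5 -0.3 -0.1 -0.2  0.3 -0.6  0.   0.5
  0.2 -0.1]
[0.43057889 0.06552574] -7.98776057571951 [-1.3 -0.4  1.   0.5  0.6  0.2 -0.4 -0.3]
[ 0.50365101 -0.21714622] -13.92491794099237 [ 0.7 -0.6  0.5  0.2  1.7  0.7 -1.  -0.8  0.8 -1.6 -0.4 -1.  -0.3  1.
 -1.  -0.2]
[ 0.50342057 -0.21623103] -13.482372154274595 [-0.1 -0.3 -0.2  0.   1.6  0.7 -1.3 -0.4]
```

```bash
python3 -m jog '[[[0.041,-0.0256,0,0,0,0],[0.041,-0.0256,0,0,0,0],[0.041,-0.0256,0,0,0,0],[0.041,-0.0256,0,0,0,0],[0.041,-0.0256,0,0,0,0],[0.041,-0.0256,0,0,0,0],[0.041,-0.0256,0,0,0,0],[0.041,-0.0256,0,0,0,0],[0.041,-0.0256,0,0,0,0],[0.008,-0.045,0,0,0,0],[0.008,-0.045,0,0,0,0],[0.008,-0.045,0,0,0,0]]]' 0.088
python3 -m jog '[[[0.008,-0.045,0,0,0,0],[0.008,-0.045,0,0,0,0],[0.008,-0.045,0,0,0,0],[0.008,-0.045,0,0,0,0],[0.008,-0.045,0,0,0,0],[0,0,0,0,0,-0.17],[0,0,0,0,0,-0.17],[0,0,0,0,0,-0.17],[0,0,0,0,0,-0.17],[0,0,0,0,0,-0.17],[0,0,0,0,0,-0.17],[0,0,0,0,0,-0.17]]]'
python3 -m jog '[[[0,0,0,0,0,-0.17],[0,0,0,0,0,-0.17],[0,0,0,0,0,-0.17],[0,0,0,0,0,-0.17],[0,0,0,0,0,-0.17],[0,0,0,0,0,-0.17],[0,0,0,0,0,-0.17],[0,0,0,0,0,-0.17],[0,0,0,0,0,-0.17],[0,0,0,0,0,0]]]'
python3 - <<'E'
from h import *
s=get_state();print(s["clock"],s["q"],s["tool_pos"],R.from_quat(s["eef_rot"]).as_matrix()[:,0])
f,K,M=cam("wrist");save(f,"w1.png",1.2);np.savez("w1.npz",f=f,K=K,M=M);print(K,M)
E
```

```text
clock: 1.6
tool_pos: [0.4414, -0.1621, 0.2385]
eef_rot: [0.993, 0.114, -0.0, -0.0]
contact_force: [0.8, -0.3, 0.4]
opening: 0.998
finger_force: 0.0
clock: 3.1
tool_pos: [0.4294, 0.0644, 0.2385]
eef_rot: [0.757, 0.654, -0.0, -0.0]
contact_force: [-0.1, -0.2, 0.5]
opening: 0.995
finger_force: 0.0
clock: 4.35
tool_pos: [0.4294, 0.0643, 0.2384]
eef_rot: [0.097, 0.995, 0.0, -0.0]
contact_force: [0.4, -0.4, -0.2]
opening: 0.997
finger_force: 0.0
4.35 [ 0.34050322  0.57990317 -0.92577517  2.09116703  0.66053656  0.79311389
  0.37883427] [0.42937502 0.06432013 0.23839606] [-9.81092289e-01  1.93538196e-01  9.41542477e-04]
[[372.47129016   0.         286.91058707]
 [  0.         372.47129016 213.98052228]
 [  0.           0.           1.        ]] [[ 1.94274612e-01  9.36706727e-01  2.91269435e-01  3.53478719e-01]
 [ 9.80947179e-01 -1.85537065e-01 -5.76075419e-02  7.86349629e-02]
 [ 7.99040245e-05  2.96911613e-01 -9.54904963e-01  3.84781788e-01]
 [ 0.00000000e+00  0.00000000e+00  0.00000000e+00  1.00000000e+00]]
```

View pics/w1.png

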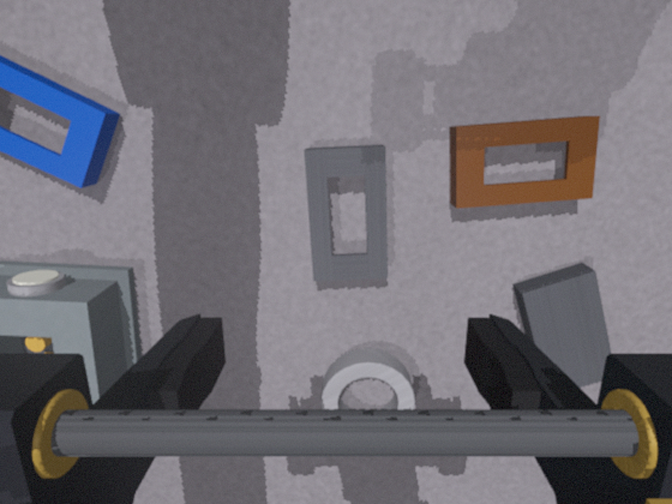

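The wrist view shows the grey cover at (345,217) of the 1.2x picture, with corners near (305,149), (384,146), (387,286) and (316,288). I'll check these against the fit.

```bash
python3 - <<'E'
from h import *
d=np.load("w1.npz");K,M=d["K"],d["M"]
for uv in((387,286),(316,288),(305,149),(384,146)): print(np.round(px2w(uv[0]/1.2,uv[1]/1.2,.024,K,M),4))
P=np.array([px2w(u/1.2,v/1.2,.024,K,M)[:2] for u,v in((387,286),(316,288),(305,149),(384,146))],np.float32)
print(P.mean(0),cv2.minAreaRect(P))
E
```

```text
[0.4966 0.0879 0.024 ]
[0.4865 0.0274 0.024 ]
[0.3705 0.0438 0.024 ]
[0.3803 0.1051 0.024 ]
[0.43345302 0.0660544 ] ((0.4335257411003113, 0.06584528088569641), (0.06209889054298401, 0.11830030381679535), 81.56953430175781)
```

Length reads high because the end wall shows. The width and yaw agree with the two-camera fit, so I use (0.430, 0.0657), -8.3°. Descend and grip.

```bash
python3 -m jog '[[[-0.0005,0.0015,0.04,0,0,-0.05],[0,0,0.05,0,0,0],[0,0,0.05,0,0,0],[0,0,0.045,0,0,0],[0,0,0.025,0,0,0],[0,0,0.015,0,0,0],[0,0,0.009,0,0,0],[0,0,0,0,0,0],[0,0,0,0,0,0]]]'
python3 -m jog '[[[0,0,0,0,0,0],[0,0,0,0,0,0],[0,0,0,0,0,0],[0,0,0,0,0,0],[0,0,0,0,0,0],[0,0,0,0,0,0],[0,0,0,0,0,0],[0,0,0,0,0,0]]]' 0.05 30
```

```text
clock: 5.52
tool_pos: [0.4306, 0.0659, 0.005]
eef_rot: [0.072, 0.997, -0.0, 0.0]
contact_force: [0.1, -0.2, 0.4]
opening: 0.998
finger_force: 0.0
clock: 6.52
tool_pos: [0.4306, 0.0661, 0.005]
eef_rot: [0.071, 0.997, 0.0, 0.0]
contact_force: [-0.2, 0.1, 6.2]
opening: 0.725
finger_force: 30.0
```

```bash
python3 -m jog '[[[0,0,-0.02,0,0,0],[0,0,-0.045,0,0,0],[0,0,-0.045,0,0,0],[0,0,-0.045,0,0,0],[0,0,-0.045,0,0,0.0986],[-0.0198,-0.0368,0,0,0,0],[-0.0198,-0.0368,0,0,0,0],[-0.0198,-0.0368,0,0,0,0],[0,0,0,0,0,0],[0,0,0,0,0,0]]]'
python3 - <<'E'
from h import *
s=get_state();print(s["clock"],s["tool_pos"],R.from_quat(s["eef_rot"]).as_matrix()[:,0],s["opening"])
im=[]
for n in("wrist","top","side"):
    f,K,M=cam(n);np.savez(n+"2.npz",f=f,K=K,M=M);im.append(f);
    print(n,"seat",w2px([.5035,-.217,.06],K,M),"nut",w2px([.5035,-.217,.1],K,M))
w=np.load("wrist2.npz");print(w["M"])
save(im[0],"w2.png",1.4)
E
```

```text
clock: 7.78
tool_pos: [0.461, -0.0559, 0.1952]
eef_rot: [0.12, 0.993, -0.001, -0.001]
contact_force: [0.6, 1.4, -3.8]
opening: 0.724
finger_force: 30.0
7.775 [ 0.46104903 -0.05586707  0.19517287] [-0.97104474  0.23889114  0.00176848] 0.7238121278393128
wrist seat [115.81305905 292.18287314] nut [ 92.09589806 318.8281402 ]
top seat [391.75007685 196.35947041] nut [398.47986703 191.60995853]
side seat [394.34971007 297.46639818] nut [399.54155845 278.3287407 ]
[[ 0.23961047  0.92756001  0.28673898  0.38616221]
 [ 0.97086339 -0.22790674 -0.07404593 -0.03759965]
 [-0.0033323   0.29612656 -0.9551429   0.34162172]
 [ 0.          0.          0.          1.        ]]
```

View pics/w2.png

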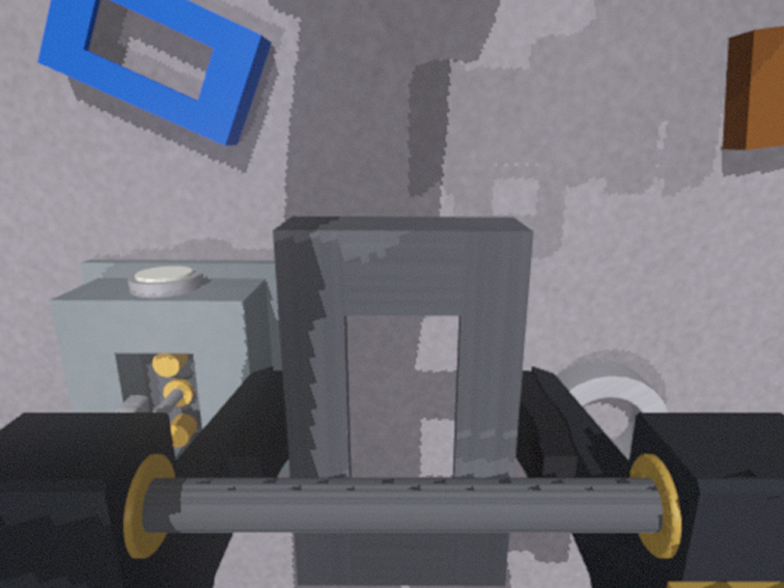

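The held cover's end edge runs (276,232) to (530,231) and its slot edge (345,315) to (462,315). The housing's near edge runs (55,300) to (245,303) and the opening's edge (116,353) to (193,353).

```bash
python3 - <<'E'
from h import *
d=np.load("wrist2.npz");K,M=d["K"],d["M"]
s=get_state();T=R.from_quat(s["eef_rot"]).as_matrix();tp=s["tool_pos"]
for uv in((276,232),(530,231),(345,315),(462,315)):
    p=px2w(uv[0]/1.4,uv[1]/1.4,tp[2]+.019,K,M);print("tool",np.round(T.T@(p-tp),4))
yaw=np.radians(-13.8);H=np.array([[np.cos(yaw),-np.sin(yaw)],[np.sin(yaw),np.cos(yaw)]])
for uv in((55,300),(245,303),(116,353),(193,353)):
    p=px2w(uv[0]/1.4,uv[1]/1.4,.06,K,M);print("h",np.round(p,4),np.round(H.T@(p[:2]-[.5035,-.217]),4))
# nut in top & side views, before occlusion
t=np.load("top2.npz");f=t["f"];
def c(f,x,y,w,h,W,H): return cv2.convertScaleAbs(cv2.resize(f[y:y+h,x:x+w,::-1],(W,H),interpolation=cv2.INTER_CUBIC),alpha=1.5)
a=np.hstack([c(f,340,140,100,120,400,480),c(np.load("side2.npz")["f"],360,260,80,96,400,480)])
cv2.imwrite("pics/c2.png",a)
E
```

```text
tool [ 0.0553 -0.0324 -0.0189]
tool [ 0.0554  0.0298 -0.0191]
tool [ 0.0338 -0.0162 -0.0189]
tool [ 0.0337  0.0139 -0.019 ]
h [ 0.4241 -0.2503  0.06  ] [-0.0692 -0.0513]
h [ 0.4515 -0.1462  0.06  ] [-0.0674  0.0563]
h [ 0.4626 -0.2296  0.06  ] [-0.0367 -0.022 ]
h [ 0.4733 -0.1858  0.06  ] [-0.0367  0.0231]
```

View pics/c2.png

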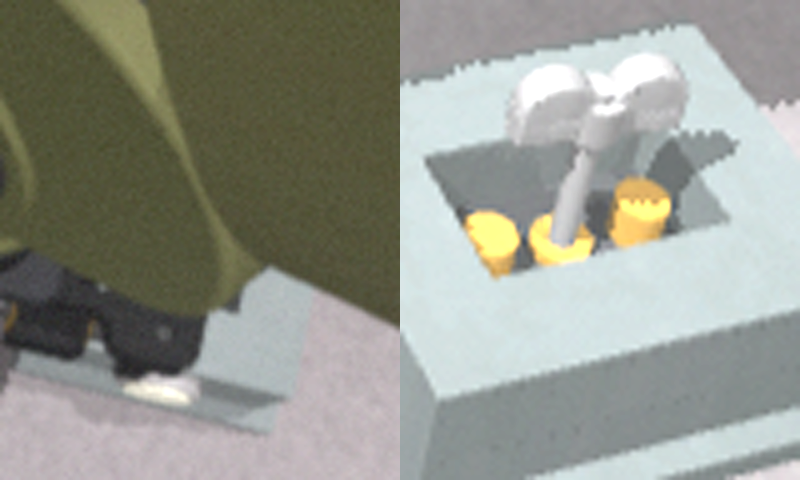

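Alignments agree within about 1 mm, and the wings lie along the housing (yaw about -14.5°). Move above the seat.

```bash
python3 -m jog '[[[-0.0203,-0.0364,0,0,0,0],[-0.0203,-0.0364,0,0,0,0],[-0.0203,-0.0364,0,0,0,0],[-0.0203,-0.0362,0,0,0,0],[0,0,0.02,0,0,0],[0,0,0.02,0,0,0],[0,0,0.02,0,0,0],[0,0,0,0,0,0],[0,0,0,0,0,0]]]'
python3 - <<'E'
from h import *
s=get_state();print(s["clock"],s["q"],s["tool_pos"],R.from_quat(s["eef_rot"]).as_matrix()[:,0],s["contact_force"])
a,K,M=cam("wrist");b,K2,M2=cam("side")
c=lambda f:cv2.resize(f,(400,300),interpolation=cv2.INTER_AREA)
x=cv2.resize(a[180:405,150:450],(400,300));y=cv2.resize(b[200:350,320:520],(400,300))
save(np.hstack([x,y]),"c3.png")
E
```

```text
clock: 9.05
tool_pos: [0.5066, -0.2162, 0.1368]
eef_rot: [0.12, 0.993, -0.002, 0.0]
contact_force: [0.3, -0.2, -3.0]
opening: 0.726
finger_force: 30.0
9.05 [ 0.72076033  0.82422692 -0.69932635  1.86896359  0.77761661  0.74428102
  0.90612918] [ 0.50655049 -0.21623983  0.13682499] [-9.71336935e-01  2.37705488e-01 -8.12119243e-04] [ 0.31264179 -0.18713182 -3.03057253]
```

View pics/c3.png

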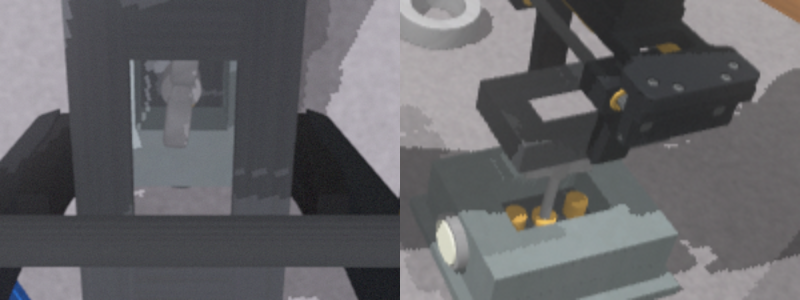

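The nut is laterally centred in the slot (x=182, slot 130 to 233 in the left panel). Lower.

```bash
python3 -m jog '[[[0.0014,-0.0002,0.008,0,0,0],[0,0,0.012,0,0,0],[0,0,0.012,0,0,0],[0,0,0.012,0,0,0],[0,0,0.012,0,0,0],[0,0,0.006,0,0,0],[0,0,0.004,0,0,0],[0,0,0,0,0,0]]]'
python3 -m jog '[[[0,0,0.002,0,0,0],[0,0,0.001,0,0,0],[0,0,0,0,0,0],[0,0,0,0,0,0]]]'
```

```text
clock: 10.15
tool_pos: [0.5045, -0.217, 0.0701]
eef_rot: [0.12, 0.993, -0.002, -0.0]
contact_force: [-0.0, 0.4, -3.9]
opening: 0.717
finger_force: 30.0
clock: 10.65
tool_pos: [0.5046, -0.217, 0.0673]
eef_rot: [0.12, 0.993, -0.002, -0.0]
contact_force: [-0.3, 0.3, -3.8]
opening: 0.72
finger_force: 30.0
```

```bash
python3 -m jog '[[[0,0,0.001,0,0,0],[0,0,0.001,0,0,0],[0,0,0,0,0,0],[0,0,0,0,0,0]]]'
python3 -m jog '[[[0,0,0.001,0,0,0],[0,0,0,0,0,0],[0,0,0,0,0,0]]]'
```

```text
clock: 11.15
tool_pos: [0.5045, -0.217, 0.0652]
eef_rot: [0.12, 0.993, -0.002, -0.0]
contact_force: [-0.2, -0.2, -3.8]
opening: 0.721
finger_force: 30.0
clock: 11.52
tool_pos: [0.5045, -0.217, 0.0651]
eef_rot: [0.12, 0.993, -0.002, 0.0]
contact_force: [-2.5, -0.4, 5.0]
opening: 0.725
finger_force: 30.0
```

Contact at the expected height (TCP 0.065). Release, rise and look.

```bash
python3 -m jog '[[[0,0,0,0,0,0],[0,0,0,0,0,0],[0,0,0,0,0,0],[0,0,0,0,0,0],[0,0,-0.02,0,0,0],[0,0,-0.04,0,0,0],[0,0,-0.04,0,0,0],[0,0,-0.04,0,0,0],[0,0,0,0,0,0],[0,0,0,0,0,0]]]' 0.088
python3 - <<'E'
from h import *
s=get_state();print(s["clock"],s["q"],s["tool_pos"],s["contact_force"])
a,K,M=cam("wrist");b,K2,M2=cam("side")
np.savez("w3.npz",f=a,K=K,M=M);np.savez("s3.npz",f=b,K=K2,M=M2)
x=cv2.resize(a[210:410,190:390],(400,400),interpolation=cv2.INTER_CUBIC);y=cv2.resize(b[230:370,320:460],(400,400),interpolation=cv2.INTER_CUBIC)
save(cv2.convertScaleAbs(np.hstack([x,y]),alpha=1.5),"c4.png")
E
```

```text
clock: 12.78
tool_pos: [0.504, -0.2168, 0.2036]
eef_rot: [0.12, 0.993, -0.002, -0.001]
contact_force: [-0.5, 0.7, -0.9]
opening: 0.998
finger_force: 0.0
12.775 [ 0.77024104  0.73561961 -0.77831984  1.8177503   0.66758983  0.87328547
  0.99895954] [ 0.50401351 -0.21679858  0.20363041] [-0.46112741  0.68473536 -0.91605101]
```

View pics/c4.png

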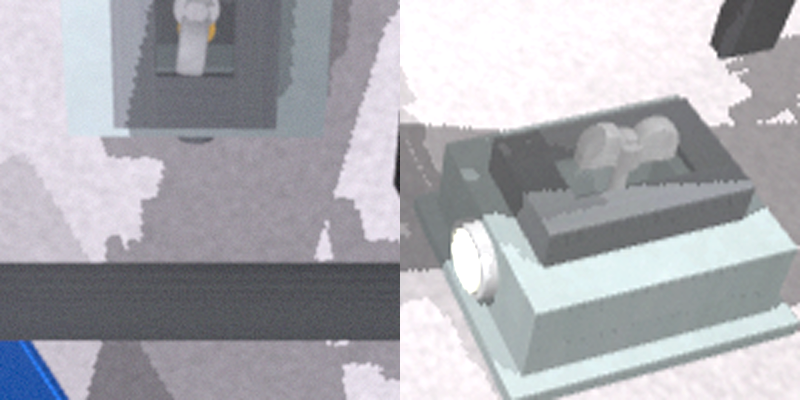

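The cover sits flat on the housing, with the nut standing through the slot and both ears clear. In the left panel the wing runs from (197,10) to (190,72). Locate the nut.

```bash
python3 - <<'E'
from h import *
d=np.load("w3.npz");K,M=d["K"],d["M"]
seat=np.array([.5035,-.217]);yaw=np.radians(-13.8);H=np.array([[np.cos(yaw),-np.sin(yaw)],[np.sin(yaw),np.cos(yaw)]])
def q(n,u,v,z): p=px2w(u,v,z,K,M);print(n,np.round(p[:2],4),np.round(H.T@(p[:2]-seat),4))
L=lambda x,y:(190+x/2,210+y/2)
q("ear end",*L(190,72),.100);q("hub",*L(197,14),.100)
q("slotR",*L(234,73),.084);q("slotL",*L(154,73),.084)
q("coverR",*L(277,130),.084);q("coverL",*L(113,128),.084)
q("houseR",*L(324,135),.06);q("houseL",*L(65,136),.06)
d=np.load("s3.npz");K,M=d["K"],d["M"]
S=lambda x,y:(320+x*.35,230+y*.35)
q("cov+x+y",*S(684,97-0) if 0 else S(284,97),.084);q("+x-y",*S(354,183),.084);q("-x-y",*S(145,233),.084)
q("ear-",*S(198,145),.1);q("ear+",*S(261,138),.1)
# predicted nut pixels
E
```

```text
ear end [ 0.5274 -0.2252] [ 0.0252 -0.0022]
hub [ 0.5067 -0.2175] [0.0032 0.0003]
slotR [ 0.5382 -0.2106] [0.0321 0.0145]
slotL [ 0.5308 -0.2404] [ 0.0321 -0.0162]
coverR [ 0.5657 -0.1995] [0.0563 0.0318]
coverL [ 0.5495 -0.2621] [ 0.0555 -0.0328]
houseR [ 0.5852 -0.1805] [0.0706 0.0549]
houseL [ 0.5592 -0.2889] [ 0.0712 -0.0566]
cov+x+y [ 0.564  -0.1998] [0.0546 0.0311]
+x-y [ 0.5501 -0.26  ] [ 0.0556 -0.0306]
-x-y [ 0.4409 -0.2333] [-0.0569 -0.0307]
ear- [ 0.4878 -0.2134] [-0.0161 -0.0003]
ear+ [ 0.518  -0.2251] [ 0.016  -0.0044]
```

The cover is centred within about 1 mm, and the wings are about 5° clockwise of the housing axis. Align to them and grip just above the cover.

```bash
python3 -m jog '[[[0,0,0.03,0,0,0.1],[0,0,0.04,0,0,0],[0,0,0.025,0,0,0],[0,0,0.012,0,0,0],[0,0,0.006,0,0,0],[0,0,0,0,0,0]]]'
python3 -m jog '[[[0,0,0,0,0,0],[0,0,0,0,0,0],[0,0,0,0,0,0],[0,0,0,0,0,0],[0,0,0,0,0,0],[0,0,0,0,0,0],[0,0,0,0,0,0],[0,0,0,0,0,0]]]' 0.0 12
```

```text
clock: 13.62
tool_pos: [0.5047, -0.2169, 0.0913]
eef_rot: [0.17, 0.985, -0.002, -0.0]
contact_force: [-0.5, 0.4, 0.6]
opening: 1.002
finger_force: 0.0
clock: 14.62
tool_pos: [0.5046, -0.2167, 0.0912]
eef_rot: [0.17, 0.985, -0.002, -0.0]
contact_force: [-0.2, -0.1, -0.6]
opening: 0.172
finger_force: 12.0
```

Opening 15 mm means the hub is between the pads. Open a little, rise above the hub top and grip the wings.

```bash
python3 -m jog '[[[0,0,0,0,0,0],[0,0,0,0,0,0],[0,0,-0.005,0,0,0],[0,0,-0.005,0,0,0],[0,0,0,0,0,0]]]' 0.03
python3 -m jog '[[[0,0,0,0,0,0],[0,0,0,0,0,0],[0,0,0,0,0,0],[0,0,0,0,0,0],[0,0,0,0,0,0]]]' 0.0 12
```

```text
clock: 15.25
tool_pos: [0.5049, -0.217, 0.1018]
eef_rot: [0.17, 0.985, -0.002, 0.0]
contact_force: [0.2, -0.4, -0.1]
opening: 0.342
finger_force: 0.0
clock: 15.88
tool_pos: [0.5045, -0.2166, 0.1011]
eef_rot: [0.17, 0.986, -0.002, -0.0]
contact_force: [-0.1, 1.1, -0.6]
opening: 0.109
finger_force: 12.0
```

Opening 9.6 mm: the wings are held. Turn clockwise (tool +z), following the thread down.

```bash
python3 -m jog '[[[0,0,0,0,0,0],[0,0,0.0002,0,0,0.1],[0,0,0.0002,0,0,0.1],[0,0,0.0002,0,0,0.1],[0,0,0.0002,0,0,0.1],[0,0,0.0002,0,0,0.1],[0,0,0.0002,0,0,0.1],[0,0,0.0002,0,0,0.1],[0,0,0,0,0,0]]]' 0.0 25
python3 -c "
from plant import *;s=get_state();print(s['moment'],s['q'],s['contact_force'])"
```

```text
clock: 17.0
tool_pos: [0.5047, -0.2165, 0.0998]
eef_rot: [0.497, 0.868, -0.002, 0.0]
contact_force: [0.5, 1.7, -0.7]
opening: 0.104
finger_force: 25.0
[ 0.31528991 -0.20019494  0.01532666] [ 0.57788091  0.82931941 -0.43909687  1.90035821  0.64316812  0.5561452
  0.23498971] [ 0.49247141  1.7489607  -0.66553622]
```

```bash
python3 -m jog '[[[0,0,0.0002,0,0,0.1],[0,0,0.0002,0,0,0.1],[0,0,0.0002,0,0,0.1],[0,0,0.0001,0,0,0.05],[0,0,0,0,0,0],[0,0,0,0,0,0]]]'
python3 -c "
from plant import *;s=get_state();print(s['moment'],s['q'],s['contact_force'])"
python3 -m jog '[[[0,0,0.0001,0,0,0.05],[0,0,0.0001,0,0,0.05],[0,0,0,0,0,0.05],[0,0,0,0,0,0],[0,0,0,0,0,0]]]'
python3 -c "
from plant import *;s=get_state();print(s['moment'],s['q'],s['contact_force'])"
```

```text
clock: 17.75
tool_pos: [0.5048, -0.2165, 0.0993]
eef_rot: [0.64, 0.768, -0.001, 0.001]
contact_force: [0.1, 1.7, 3.4]
opening: 0.106
finger_force: 25.0
[ 0.62302655 -0.09474955  0.11145965] [ 0.52493693  0.8169753  -0.34708089  1.90344197  0.53578171  0.51338923
 -0.01353194] [0.11442788 1.73919649 3.40409931]
clock: 18.38
tool_pos: [0.5048, -0.2165, 0.0992]
eef_rot: [0.697, 0.718, -0.001, 0.001]
contact_force: [-1.2, 3.6, 5.8]
opening: 0.106
finger_force: 25.0
[0.69910631 0.0010378  0.15612614] [ 0.50138327  0.81251073 -0.30697004  1.90478269  0.48509016  0.49723465
 -0.11721412] [-1.15355747  3.55000043  5.81997318]
```

Torque has risen and the wings are turned about 1.3 rad from the housing axis: snug. Release, rise and check.

```bash
python3 -m jog '[[[0,0,0,0,0,0],[0,0,0,0,0,0],[0,0,0,0,0,0],[0,0,-0.02,0,0,0],[0,0,-0.04,0,0,0],[0,0,-0.04,0,0,0],[0,0,-0.04,0,0,0],[0,0,0,0,0,0],[0,0,0,0,0,0]]]' 0.05
python3 - <<'E'
from h import *
b,K2,M2=cam("side");a,K,M=cam("wrist")
y=cv2.resize(b[220:370,310:460],(500,500),interpolation=cv2.INTER_CUBIC)
print(get_state()["tool_pos"],w2px([.5037,-.217,.1],K,M))
save(cv2.convertScaleAbs(np.hstack([y,cv2.resize(a[150:400,160:310],(300,500))]),alpha=1.5),"c5.png")
E
```

```text
clock: 19.5
tool_pos: [0.5039, -0.2167, 0.2382]
eef_rot: [0.697, 0.717, -0.002, 0.0]
contact_force: [-0.3, 0.2, -0.6]
opening: 0.567
finger_force: 0.0
[ 0.50366338 -0.21645593  0.23756666] [288.03873377 199.39551143]
```

View pics/c5.png

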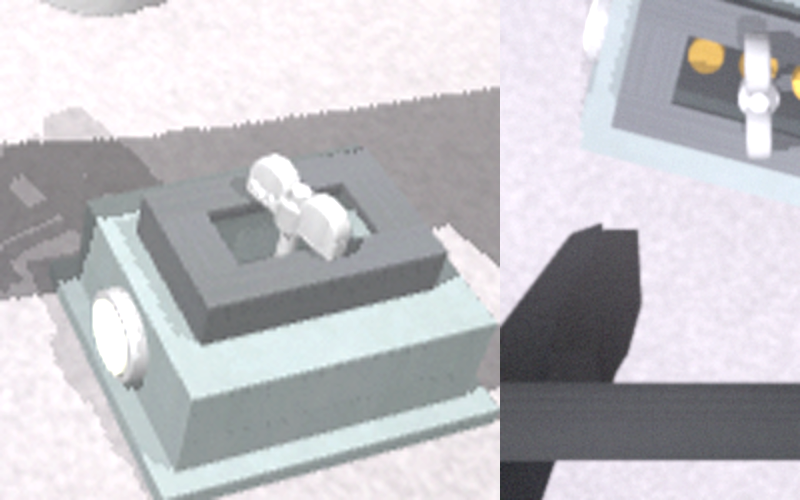

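The cover sits flat, and the wings lie across the slot and touch the cover: (290,205) in the left panel, (758,95) in the right. The gripper is clear.

```bash
python3 -c "from plant import *;print(finish_job())"
```

```text
the job is handed in; nothing more can be done
None
```

I put the grey slotted cover on the gauge, where it sits flat and within about 1 mm of centre. I then turned the wing nut about 1.2 rad clockwise until it was snug across the slot, let go, and handed the job in at about 20 s.

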